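Proof-load a blown glass drop on the pull tester

TASK

Proof-load the glass drop that lies hooked up in the pull tester: first shut the yellow-handled clamp lever all the way down so that its fork holds the drop behind its neck, then draw the gauge back by its black knob until the pointer stands level with the red set mark, and keep it there for about a second without pulling clearly past the mark. Then slowly ease the gauge back, never letting it snap, until the pointer is at zero again; leave the drop clamped in its cradle and the things around the tester where they are.

Things in the scene. Friction and masses are not known exactly. Their poses are not given: they have to be found in the camera images.
- tester: Pull tester fixed to the bench; plate 445 x 110 mm, top 12 mm up. Frame T: origin at bench height on the centre line, x = pulling direction (clamp end to knob end), z up; plate from x -200 to 245 mm. Grey cradle block x -178 to -128, top 40 mm; black rubber rest under the eye, top 31 mm; lever at x -120; gauge carriage on two rails. All under 64 mm high but the knob (85 mm) and the opened lever.
- lever_hinge (a point): The clamp lever's hinge axis, fixed on the tester at T (-120, -28, 34) mm; the axis runs along T x.
- clamp_lever (a joint): Clamp lever angle, rad: 0 = fully shut (a stop; lever level, across the drop's neck, handle pointing to T +y), grows as it swings up and over toward T -y, end stop 1.8. A stiff hinge (about 0.1 N m): it stays where it is left.
- lever_grip (a point): Middle of the lever's yellow handle: a round bar 15 mm thick, 44 mm long, lying along the lever, 92 mm out from the hinge and offset 14.5 mm toward the side that is on top when shut. At angle a it is at T (-120, -28 + 92 cos a - 14.5 sin a, 34 + 92 sin a + 14.5 cos a) mm. Can be pushed over and down with closed fingertips.
- drop: Amber glass drop, loose, 45 g: level eye (25 mm outer, 13 mm inner, 6 mm thick), neck 7 mm thick, 32 mm long, body 26 mm thick, 39 mm long with a flat shoulder. Origin at the eye's centre, x from body to eye (along T x). It lies in the cradle, hook already through the eye. Pulled with the clamp open it slides out; with the clamp shut the fork stops it after 2 to 4 mm.
- gauge_slide (a joint): Travel of the gauge carriage on its rails, m: 0 = stop nearest the clamp, grows toward T +x, end stop 0.080. Starts between 0 and 0.005. About 1 N of friction, no spring of its own. From 0 it moves freely for 5 to 9 mm until the hook has taken up the slack; after that the gauge's spring pulls it back toward the clamp.
- gauge_knob (a point): Point to grip on the pulling knob: on its axis, 68 mm above the bench. Black upright cylinder, 24 mm diameter, z 45 to 85 mm, standing on the carriage at T (135 mm + gauge_slide, 0). The gauge's blue box (130 x 40 mm, top 58 mm) ends 38 mm from the knob's surface on the T -x side; the other sides are free.
- gauge_hook (a joint): Gauge reading as length, m: how far the hook and its pointer are drawn out of the gauge, 0 at rest (zero line), up to 0.072. Spring of 200 N/m, so 5 mm per newton; one scale line per 5 mm, a longer one every 25 mm.
- set_mark (a joint): Where the red set mark stands on the scale, m, with the same zero and direction as gauge_hook: the pointer is level with the mark when the two values are equal. Between 0.030 and 0.056 (6 to 11 N); screwed tight.
- pointer (a point): Black pointer, a bar across the slot of the white scale on top of the gauge, 64 mm above the bench; on the gauge's centre line. At reading zero it is at T x = 40 mm + gauge_slide; it moves toward T -x over the scale as the load grows.
- mark (a point): Tip line of the red set mark, a red clip on the T -y edge of the scale, projected onto the gauge's centre line, 64 mm above the bench; it rides with the carriage.
- paddle: Bystander: brass paddle, loose, blade 75 x 60 x 10 mm with a 130 mm wooden-handled shank, up to 22 mm high; origin at the middle of the blade's shank end, on the bench.
- drop_tray: Bystander: wooden tray of finished drops, loose, 100 x 130 x 30 mm; origin under its centre.
- jar: Bystander: glass jar with a steel lid, loose, 54 mm in diameter, 75 mm high; origin under its centre.
Not all that is in view belongs to the job. There is more than one size of the drop; the job needs the middle-sized.

How it is judged:
By the outcome, as a careful person would: the job done as asked, in the order asked, and still so for the second after the job is handed in, with the robot touching nothing.
It also fails if it takes over 58 s, if anything falls off the work surface, if the arm or the gripper's body presses on something with over 40 N, if the wrist force passes 120 N, or if a joint passes its speed limit or range.

ROBOT

A 7-joint arm with a two-finger parallel gripper is mounted at the origin on the work surface. World frame = base frame: x ahead of the robot, y to its left, z up, the work surface at z = 0. Lengths are in m, angles in rad, forces in N, time in s.
With the tool pointing down it reaches from about 0.4 to 0.9 m from the base axis. Payload 5.5 kg.
Tool frame: the origin (TCP) lies on the centre line of the jaws, within the pads' length; the fingertips stand 19 mm ahead of it and the grasp point (between the pads) is the TCP; z points along the fingers, y is the line along which they close (so a half turn about z gives the same grasp; the last joint's range is limited). The gripper opens to 92 mm and grips with 3 to 60 N. Pads are 19 mm wide; open, the fingers measure 130 mm over their backs; the gripper's body (75 mm by 190 mm) begins 47 mm behind the grasp point.
Start: joints at [-1.051, 0.501, -0.427, 1.55, 0.221, 1.138, -0.21], TCP at [0.165, 0.629, 0.246] pointing down, gripper open.
Joint ranges: [-2.88, 2.88], [-0.31, 2.03], [-1.54, 1.56], [0.2, 2.42], [-1.41, 4.55], [0.19, 2.02], [-2.57, 2.57]. Speed limits (rad/s): [2.57, 2.57, 3.14, 3.14, 3.14, 3.14, 3.14].

INTERFACE

Orientations are given as a rotation vector (axis times angle).
In Python, from plant import readout, snapshot, calibration, job gives the robot as it stands. The module is installed in compiled form; this text tells all that it offers.
- The arm moves only by the shell command python3 -m inch 'ROWS' [OPENING]. ROWS is JSON, a list of rows, each a list of 4 numbers: the shift along the tool's x, y, z in cm, then the turn about the tool's z in rad. In form: [[dx, dy, dz, roll], ...]. A call has 1 to 20 rows; each row is the pose to reach, as a shift and turn from the pose commanded when the call began, along the tool's axes at that moment; what a row does not reach only later rows make up. A row lasts 1/10 s, in which the tool goes at most 50 mm and 8.59 degrees, less where a joint would pass 70% of its speed; a pose out of reach is approached as far as the arm can. A call with a gripper value outside its range is refused whole. OPENING is the opening, from -1 (shut) to 1 (fully open), set as the call begins (- or left out, the last holds). The fingers move at their own pace and stop on an object; the grip force is fixed at half the most. Time passes only in rows, so rows that repeat a pose let the fingers close. It gives the time, the measured TCP pose, the force, the opening and the grip force at its end, in the units of the state.
- readout.get_state(): the state, without advancing time (a new reading comes with each control period).
- snapshot(name): name is "scene" or "top"; returns (picture, depth): 480x640x3 uint8, red, green, blue; 480x640 float32, m along the optical axis (not along the pixel's ray), 0 where there is no reading.
- calibration(name): a dict with "K" (3x3 intrinsics, pixels), "T" (4x4, takes a point from camera to world coordinates). Camera axes: x right, y down, z forward; pixel columns grow to the right and rows downward; lengths in m; the calibration is good to about 2 mm. A picture is of the moment at which its call begins. calibration takes no time and is no camera call.
- job.sign_off(): hands the job in; it is judged then, once.
The state is a dict: "time_s": time; "joint_positions": joint angles; "dq": joint speeds; "effort": joint torques, N m; "eef_pos": TCP position; "eef_rot": TCP orientation; "ft_force": force on the tool from outside, world axes, zero at the start; "wrist_torque": the same for the moment, N m; "grip_width": finger opening in m; "finger_force": force on a finger pad.
Only numpy, scipy, OpenCV 4.12 (cv2) and the standard library are available. Lean on these libraries where they do the work, as an engineer would, in place of code of your own. Each camera call takes 0.05 s, during which the arm holds its last target. There are 200 camera calls.

## Working session

There is one attempt and no reset: what is moved stays moved. The work goes in short steps, Python scripts to look and compute and a shell command to move; the robot and the scene stay as the last step left them, time stands still between calls to the robot, and variables do not carry over. Pictures are saved under pics/ and viewed, at most 10 in all, crops included, and the job is handed in when it is done.

```bash
mkdir -p pics; cat > h.py <<'E'
import numpy as np, cv2
from plant import readout, snapshot, calibration, job
def shot(n,f):
    p,d=snapshot(n); cv2.imwrite('pics/%s.png'%f,p[:,:,::-1]); np.save('pics/%s.npy'%f,d); return p,d
def world(n,d,u,v,z=None):
    c=calibration(n);K,T=np.array(c['K']),np.array(c['T'])
    r=np.linalg.inv(K)@[u,v,1]
    if z is None:
        p=r*np.median([x for x in d[v-1:v+2,u-1:u+2].ravel() if x>0]); return T[:3,:3]@p+T[:3,3]
    w=T[:3,:3]@r; return T[:3,3]+w*(z-T[2,3])/w[2]
E
python3 - <<'E'
from h import *
for n in('scene','top'): shot(n,n+'1')
s=readout.get_state();print(s)
from scipy.spatial.transform import Rotation as R
print(R.from_rotvec(s['eef_rot']).as_matrix().round(3)); print(calibration('top'))
E
```

```text
{'time_s': 0.1, 'joint_positions': array([-1.05078313,  0.50174862, -0.42679525,  1.55131378,  0.22081406,
        1.13832172, -0.21028724]), 'dq': array([-0.00138995, -0.00169961,  0.00032401, -0.00199924,  0.00102349,
        0.0011152 , -0.00155067]), 'effort': array([-1.10794188e-02, -5.67878509e+01, -5.83881989e+00, -2.79919910e+01,
       -6.90624607e-02,  2.39593349e-02,  3.03331649e-05]), 'eef_pos': array([0.16500268, 0.62810009, 0.24479759]), 'eef_rot': array([-4.02181986e-01, -3.11547690e+00,  2.69733487e-03]), 'ft_force': array([ 0.16480867, -0.34894193, -0.65722393]), 'wrist_torque': array([-0.02492961,  0.03220705,  0.02004852]), 'finger_force': 0.0, 'grip_width': 0.09201360038577105}
[[-0.967  0.254 -0.   ]
 [ 0.254  0.967 -0.002]
 [ 0.    -0.002 -1.   ]]
{'K': array([[459.01033906,   0.        , 324.72127853],
       [  0.        , 459.01033906, 240.18759936],
       [  0.        ,   0.        ,   1.        ]]), 'T': array([[-0.02361151, -0.99164034,  0.12685396,  0.4171076 ],
       [-0.99968759,  0.02446055,  0.00513924,  0.02767616],
       [-0.0081992 , -0.12669298, -0.99190809,  1.07142317],
       [ 0.        ,  0.        ,  0.        ,  1.        ]])}
```

View pics/top1.png

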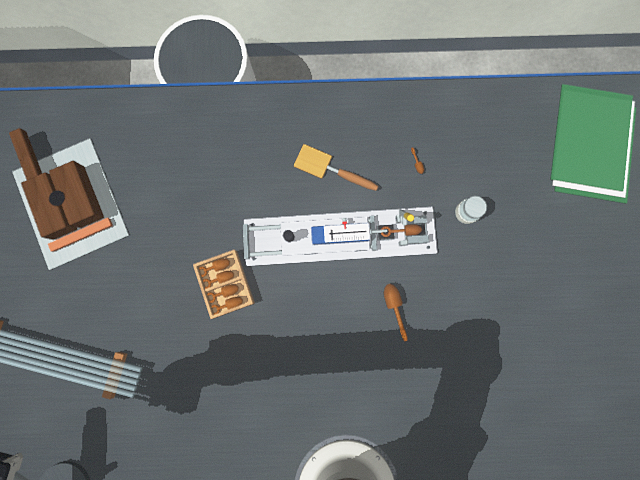

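View pics/scene1.png

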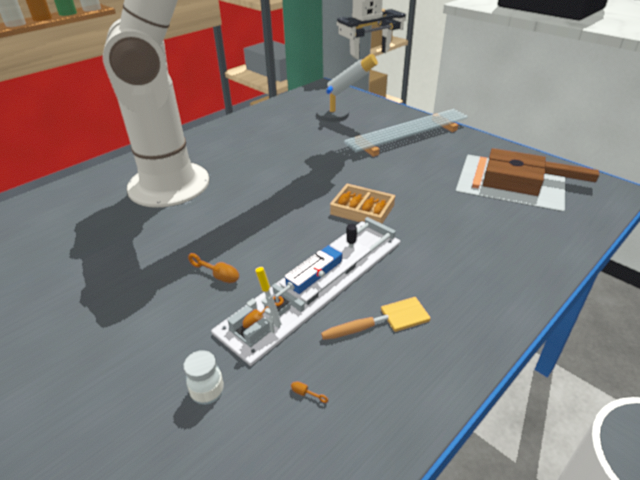

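Top view: the tester spans u 245–437, v 207–265; the knob is at about (290,236), the lever's yellow handle at (410,217), the paddle above it, the tray lower left and the jar at (472,209). In the scene view the lever stands about upright. Next I enlarge the tester.

```bash
python3 - <<'E'
import cv2
p=cv2.imread('pics/top1.png')[195:275,238:445]
cv2.imwrite('pics/c1.png',cv2.resize(p,(800,309),interpolation=cv2.INTER_CUBIC)); print(800/207)
E
```

```text
3.864734299516908
```

View pics/c1.png

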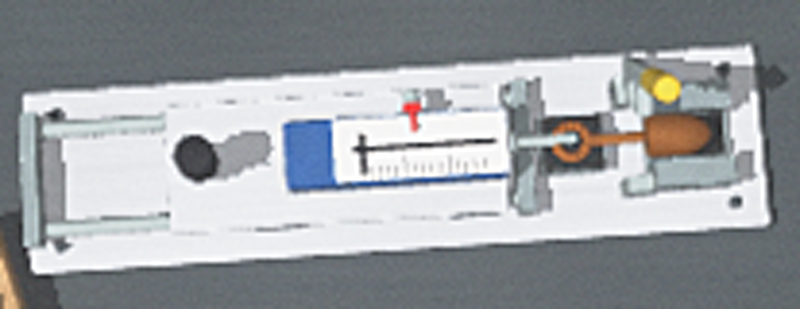

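The crop shows plate corners at (22,93), (752,46), (772,225), (35,273), knob top (196,158), pointer (362,153), red mark (414,115) and handle end (666,88).

```bash
cat >> h.py <<'E'
k=207/800
def crop(u,v,z): return world('top',None,238+(u+.5)*k-.5,195+(v+.5)*k-.5,z)
E
python3 - <<'E'
from h import *
c=np.array([crop(u,v,.012) for u,v in((22,93),(752,46),(772,225),(35,273))])[:,:2]
print(c.round(4),np.linalg.norm(c-np.roll(c,-1,0),axis=1))
# model corners T
m=np.array([[245,-55],[-200,-55],[-200,55],[245,55]])/1e3
zc=m[:,0]+1j*m[:,1]; w=c[:,0]+1j*c[:,1]
a=((w-w.mean())*np.conj(zc-zc.mean())).sum(); th=np.angle(a)
o=w.mean()-np.exp(1j*th)*zc.mean()
print('th',th,'O',o,abs(w-(o+np.exp(1j*th)*zc)))
np.save('T.npy',[o.real,o.imag,th])
def toT(p):
    q=(p[0]+1j*p[1]-o)*np.exp(-1j*th); return np.round([q.real*1e3,q.imag*1e3],1)
for n,u,v,z in(('knob',196,158,.085),('ptr',362,153,.064),('mark',414,120,.064),('eye',571,142,.034),('handleend',666,88,.14)): 
    p=crop(u,v,z); print(n,p.round(4),toT(p))
d=np.load('pics/top1.npy'); p=world('top',d,410,217);print('handle tip',p,toT(p))
for n,x,y,zz in (('hinge',-120,-28,0),('knob0',135,0,0),('handleshut',-120,64,0)):
    q=o+np.exp(1j*th)*(x+1j*y)/1e3; print(n,q)
E
```

```text
[[ 0.6081  0.2227]
 [ 0.6259 -0.2206]
 [ 0.5166 -0.2268]
 [ 0.4986  0.2151]] [0.44373014 0.10943257 0.44221569 0.10979816]
th 1.6126222274708584 O (0.5632371838549265-0.024877703170066788j) [0.0005536  0.00188916 0.0002286  0.00258862]
knob [0.5554 0.1115 0.085 ] [136.6   2.1]
ptr [0.5589 0.018  0.064 ] [43.   2.5]
mark [ 0.5773 -0.0123  0.064 ] [ 11.9 -14.6]
eye [ 0.5666 -0.1058  0.034 ] [-81.  -0.]
handleend [ 0.5791 -0.1438  0.14  ] [-119.5  -10.9]
handle tip [ 0.57846621 -0.14234614  0.14847064] [-118.   -10.3]
hinge (0.5962303405411771-0.14360197032668695j)
knob0 (0.5575923334554774+0.11000422914100239j)
handleshut (0.5043108014847447-0.14744883133964487j)
```

```bash
cat >> h.py <<'E'
from scipy.spatial.transform import Rotation as R
def go(*pts):  # T-frame TCP targets mm -> cm in tool axes ; tool x wanted along T y
    ox,oy,th=np.load('T.npy'); s=readout.get_state(); M=R.from_rotvec(s['eef_rot']).as_matrix()
    roll=np.arctan2(M[1,0],M[0,0])-(th+np.pi/2); roll=(roll+np.pi)%(2*np.pi)-np.pi
    print('roll',round(roll,3))
    for x,y,z in pts:
        q=(ox+1j*oy)+np.exp(1j*th)*(x+1j*y)/1e3
        print((x,y,z),(M.T@(np.array([q.real,q.imag,z/1e3])-s['eef_pos'])*100).round(2))
E
python3 -c "
from h import *
go((-120,-70,200))"
```

```text
roll -0.299
(-120, -70, 200) [-65.32 -62.45   4.59]
```

```bash
python3 -m inch '[[-4,-4,0,0],[-8,-7.6,0,-0.1],[-12,-11.4,0,-0.2],[-16,-15.3,0,-0.3],[-20,-19.1,0.5,-0.3],[-24,-23,1,-0.3],[-28,-26.8,1,-0.3],[-32,-30.6,1,-0.3],[-36,-34.4,1,-0.3],[-40,-38.2,1,-0.3],[-44,-42,1,-0.3],[-47,-45,1,-0.3],[-50,-48,1,-0.3],[-53,-51,1,-0.3],[-56,-54,1,-0.3],[-59,-57,2,-0.3],[-62,-60,3,-0.3],[-65.3,-62.4,4.6,-0.3],[-65.3,-62.4,4.6,-0.3],[-65.3,-62.4,4.6,-0.3]]' -1
python3 -c "
from h import *
pts=[(-120,-58,136)]
for a,r in ((1.3,86),(1.1,88),(.9,90),(.7,92),(.5,94),(.3,97),(.15,99),(0,100),(-.06,100)):
    pts.append((-120,round(-28+r*np.cos(a)-22*np.sin(a)-9.5,1),round(34+r*np.sin(a)+22*np.cos(a)+19,1)))
go(*pts)"
```

```text
time_s: 2.1
eef_pos: [0.6374, -0.1428, 0.1975]
eef_rot: [0.062, -3.138, -0.0]
ft_force: [-0.1, 0.4, -0.3]
grip_width: 0.0002
finger_force: 0.0
roll -0.002
(-120, -58, 136) [1.09 0.09 6.16]
(-120, np.float64(-35.7), np.float64(141.8)) [3.33 0.08 5.58]
(-120, np.float64(-17.2), np.float64(141.4)) [5.18 0.08 5.63]
(-120, np.float64(1.2), np.float64(137.2)) [7.01 0.08 6.06]
(-120, np.float64(18.7), np.float64(129.1)) [8.76 0.07 6.87]
(-120, np.float64(34.4), np.float64(117.4)) [10.33  0.07  8.05]
(-120, np.float64(48.7), np.float64(102.7)) [11.75  0.07  9.52]
(-120, np.float64(57.1), np.float64(89.5)) [12.59  0.06 10.85]
(-120, np.float64(62.5), np.float64(75.0)) [13.12  0.06 12.3 ]
(-120, np.float64(63.6), np.float64(69.0)) [13.23  0.06 12.9 ]
```

```bash
python3 -m inch '[[0.5,0,3,0],[1,0,6,0],[2.2,0,5.8,0],[3.3,0,5.6,0],[4.2,0,5.6,0],[5.2,0,5.6,0],[6.1,0,5.8,0],[7,0,6.1,0],[7.9,0,6.4,0],[8.8,0,6.9,0],[9.6,0,7.4,0],[10.3,0,8.1,0],[11.1,0,8.8,0],[11.8,0,9.5,0],[12.2,0,10.2,0],[12.6,0,10.9,0],[12.9,0,11.6,0],[13.1,0,12.3,0],[13.2,0,12.6,0],[13.2,0,12.8,0]]'
python3 -c "
from h import *
shot('scene','s2');p,d=shot('top','t2')
c=cv2.imread('pics/s2.png')[200:380,190:430];cv2.imwrite('pics/c2.png',cv2.resize(c,(800,600),interpolation=cv2.INTER_CUBIC))
s=readout.get_state();print(s['eef_pos'],s['ft_force'])"
```

```text
time_s: 4.1
eef_pos: [0.5069, -0.1464, 0.074]
eef_rot: [-0.068, 3.14, -0.0]
ft_force: [-11.5, 3.6, 42.0]
grip_width: 0.0008
finger_force: 20.8
[ 0.50692116 -0.14641795  0.07440389] [-8.04263996  2.50871195 27.49540128]
```

View pics/c2.png

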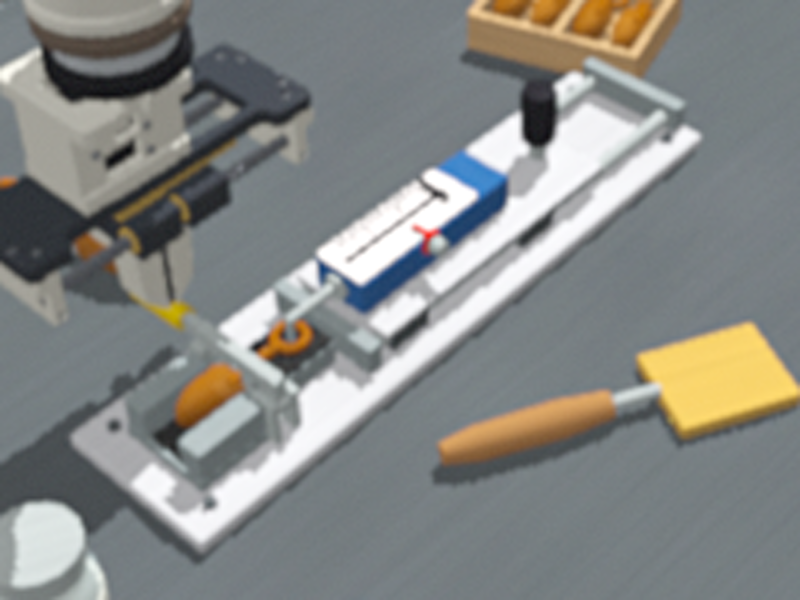

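The crop shows the lever level across the neck (handle at (165,310) under the fingertips), with the eye still on the hook. The clamp is shut; now lift off and go to the knob.

```bash
python3 -m inch '[[0,0,-2,0],[0,0,-5,0],[0,0,-8,0],[0,0,-8,0],[0,0,-8,0]]' 0.1
python3 -c "
from h import *
go((137,1,150),(137,1,70))
p,d=shot('top','t3');print(world('top',d,417,232))"
```

```text
time_s: 4.7
eef_pos: [0.5067, -0.1465, 0.1521]
eef_rot: [-0.068, 3.139, -0.001]
ft_force: [-0.9, 0.0, 0.1]
grip_width: 0.036
finger_force: 0.0
roll 0.001
(137, 1, 150) [-6.09 25.61  0.2 ]
(137, 1, 70) [-6.08 25.61  8.2 ]
[ 0.51545893 -0.11040895  0.37400938]
```

```bash
python3 -m inch '[[-1,4,0,0],[-2,8,0,0],[-3,12,0,0],[-4,16,0,0],[-5,20,0,0],[-6,24,0,0],[-6.1,25.6,0,0],[-6.1,25.6,0.5,0],[-6.1,25.6,2,0],[-6.1,25.6,4,0],[-6.1,25.6,6,0],[-6.1,25.6,7.5,0],[-6.1,25.6,8,0],[-6.1,25.6,8,0],[-6.1,25.6,8,0]]' 0.1
python3 -c "
from h import *
p,d=shot('top','t4');shot('scene','s4')
go((137,1,70))
a=p[195:275,238:445,::-1];cv2.imwrite('pics/c4.png',np.vstack([cv2.resize(a,(800,309),interpolation=cv2.INTER_CUBIC),cv2.resize(cv2.imread('pics/s4.png')[210:300,260:500],(776,291),interpolation=cv2.INTER_CUBIC)[:,:].__class__(0) if 0 else cv2.copyMakeBorder(cv2.resize(cv2.imread('pics/s4.png')[210:300,260:500],(776,291),interpolation=cv2.INTER_CUBIC),0,0,0,24,0)]))"
```

```text
time_s: 6.25
eef_pos: [0.5566, 0.1116, 0.072]
eef_rot: [-0.067, 3.14, -0.0]
ft_force: [0.2, -0.3, -0.7]
grip_width: 0.0505
finger_force: 0.0
roll 0.001
(137, 1, 70) [ 0.05 -0.    0.26]
```

View pics/c4.png

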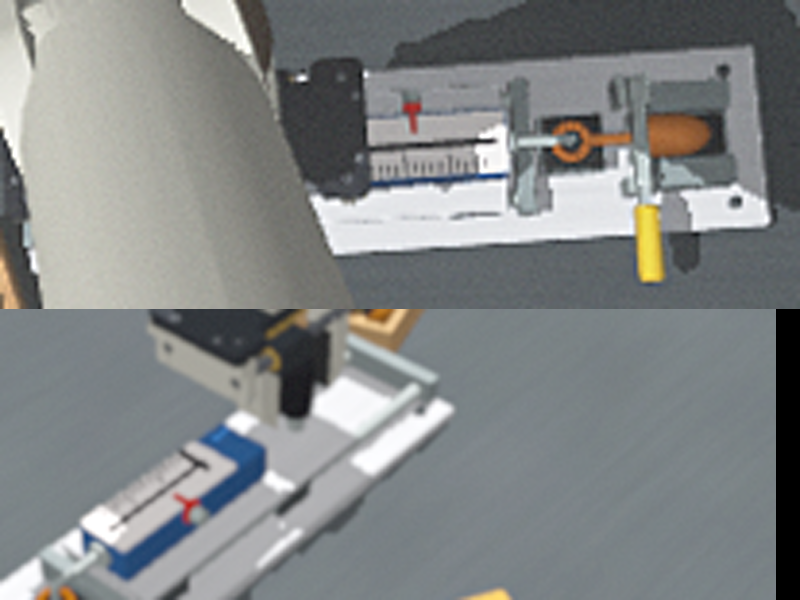

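Both views: the knob is between the fingers, the handle is shut at (650,240) and the mark tip is still at u≈413. The pointer sits beneath the gripper body in the top view, but will come free as I pull. Grip and pull part of the way.

```bash
python3 -m inch '[[0,0,0,0],[0,0,0,0],[0,0,0,0],[0,0,0,0],[0,0.2,0,0],[0,0.4,0,0],[0,0.6,0,0],[0,0.9,0,0],[0,1.2,0,0],[0,1.5,0,0],[0,1.8,0,0],[0,2.1,0,0],[0,2.4,0,0],[0,2.6,0,0],[0,2.8,0,0],[0,2.9,0,0],[0,3,0,0],[0,3,0,0],[0,3,0,0]]' -1
python3 -c "
from h import *
p,d=shot('top','t5');shot('scene','s5')
go((137,1,70));print(readout.get_state()['ft_force'])
a=cv2.resize(p[205:265,300:360,::-1],(600,600),interpolation=cv2.INTER_CUBIC)[:300*2]
b=cv2.resize(cv2.imread('pics/s5.png')[235:305,270:390],(800,467),interpolation=cv2.INTER_CUBIC)
cv2.imwrite('pics/c5a.png',a);cv2.imwrite('pics/c5b.png',b)"
```

```text
time_s: 8.25
eef_pos: [0.5551, 0.1407, 0.0719]
eef_rot: [-0.066, 3.141, -0.002]
ft_force: [-1.1, -3.8, 6.2]
grip_width: 0.0238
finger_force: 30.0
roll 0.001
(137, 1, 70) [-0.01 -2.88  0.2 ]
[ 0.4544376  -5.57599168  5.23867985]
```

View pics/c5a.png

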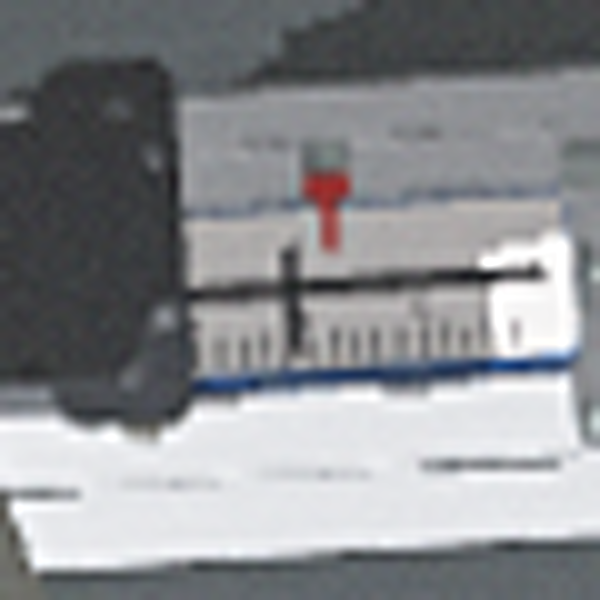

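View pics/c5b.png

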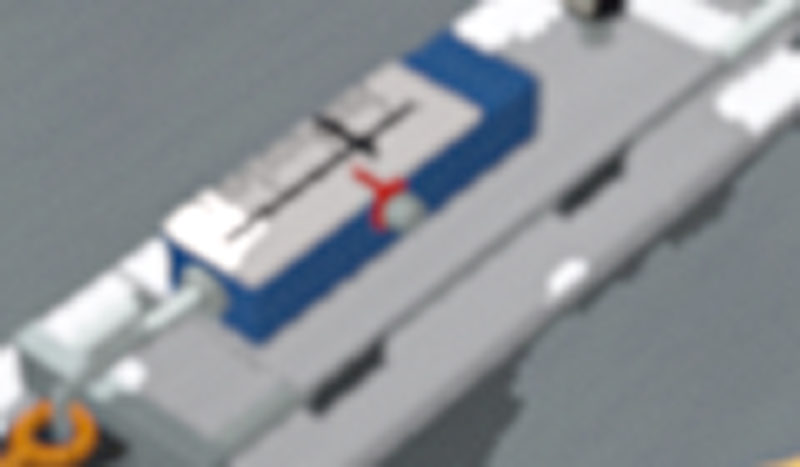

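Top crop: pointer bar at (290,250)–(297,350), mark tip at (331,250), scale pitch 23 px per 5 mm, so about 9 mm remain. The scene crop agrees, with the pointer short of the mark on the zero side. Pull 8 mm more, then measure by code.

```bash
cat >> h.py <<'E'
def gap(p):
    ox,oy,th=np.load('T.npy')
    v,u=np.mgrid[205:265,300:360]; q=p[205:265,300:360].astype(float)
    X=np.array([[world('top',None,a,b,.064) for a,b in zip(r,s)] for r,s in zip(u,v)])
    t=((X[...,0]+1j*X[...,1])-(ox+1j*oy))*np.exp(-1j*th)*1e3; x,y=t.real,t.imag
    red=np.clip(q[...,0]-q[...,1:].max(-1)-15,0,None)*((y<-5)&(y>-15))
    xm=(red*x).sum()/red.sum()
    out=[]
    for lo,hi in((-8,-2.5),(4.5,9)):
        b=(y>lo)&(y<hi)&(abs(x-xm)<16)
        g=q.max(-1); w=np.clip(110-g,0,None)*b
        out.append((w*x).sum()/max(w.sum(),1e-9))
    print('mark',xm.round(2),'ptr',np.round(out,2),'gap',np.round(np.array(out)-xm,2))
E
python3 -m inch '[[0,0.2,0,0],[0,0.4,0,0],[0,0.6,0,0],[0,0.7,0,0],[0,0.8,0,0],[0,0.8,0,0],[0,0.8,0,0]]'
python3 -c "
from h import *
p=cv2.imread('pics/t5.png')[:,:,::-1];gap(p)
p,d=shot('top','t6');gap(p);s=readout.get_state();print(s['eef_pos'],s['ft_force'])
cv2.imwrite('pics/c6.png',cv2.resize(p[210:250,300:360,::-1],(780,520),interpolation=cv2.INTER_CUBIC))"
```

```text
time_s: 9.05
eef_pos: [0.5548, 0.148, 0.0719]
eef_rot: [0.066, -3.141, 0.003]
ft_force: [-1.6, -6.2, 6.1]
grip_width: 0.0234
finger_force: 30.0Traceback (most recent call last):
  File "<string>", line 3, in <module>
    p=cv2.imread('pics/t5.png')[:,:,::-1];gap(p)
                                          ~~~^^^
  File "h.py", line 24, in gap
    X=np.array([[world('top',None,a,b,.064) for a,b in zip(r,s)] for r,s in zip(u,v)])
                 ~~~~~^^^^^^^^^^^^^^^^^^^^^
  File "h.py", line 6, in world
    c=calibration(n);K,T=np.array(c['K']),np.array(c['T'])
ValueError: time passes only in moves, steps and waits
```

```bash
sed -i 's/^def shot/import functools\ncalibration=functools.lru_cache(None)(calibration)\ndef shot/' h.py
python3 -c "
from h import *
p=cv2.imread('pics/t5.png')[:,:,::-1];gap(p)
p,d=shot('top','t6');gap(p);s=readout.get_state();print(s['eef_pos'],s['ft_force'])
cv2.imwrite('pics/c6.png',cv2.resize(p[210:250,300:360,::-1],(780,520),interpolation=cv2.INTER_CUBIC))"
```

```text
mark 39.37 ptr [48.74 48.35] gap [9.37 8.97]
mark 46.85 ptr [48.84 49.09] gap [1.99 2.24]
[0.5548038  0.14799646 0.07187015] [-0.69613553 -6.66531721  6.00334566]
```

View pics/c6.png

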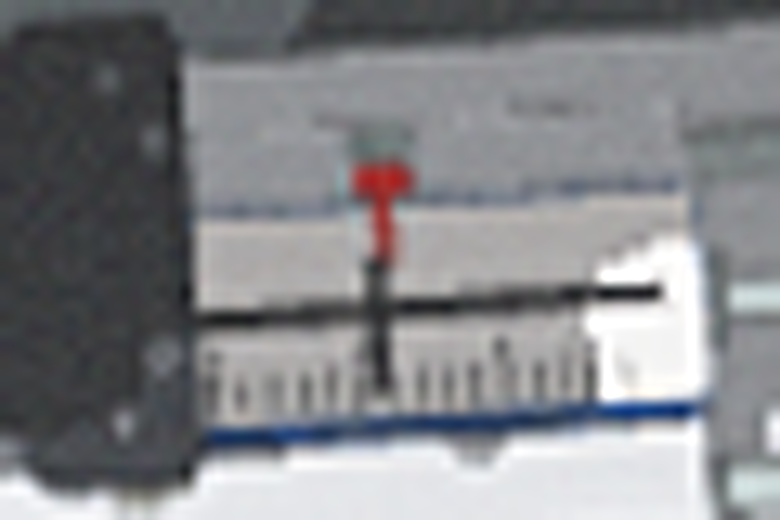

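The mark tip is at (385,255) and the pointer top at (374,265), so about 2 mm short; the code says 2.0–2.2. Pull 2 mm more and hold.

```bash
python3 -m inch '[[0,0.05,0,0],[0,0.1,0,0],[0,0.15,0,0],[0,0.2,0,0],[0,0.2,0,0],[0,0.2,0,0]]'
python3 -c "
from h import *
for i in range(3):
  p,d=shot('top','t7%d'%i);gap(p)
s=readout.get_state();print(s['eef_pos'],s['ft_force'])
cv2.imwrite('pics/c7.png',cv2.resize(p[210:250,300:360,::-1],(780,520),interpolation=cv2.INTER_CUBIC))"
```

```text
time_s: 9.7
eef_pos: [0.5547, 0.1496, 0.0719]
eef_rot: [0.065, -3.141, 0.004]
ft_force: [-0.6, -6.9, 6.3]
grip_width: 0.0233
finger_force: 30.0
mark 48.36 ptr [48.78 48.51] gap [0.43 0.15]
mark 48.35 ptr [48.82 48.49] gap [0.47 0.14]
mark 48.35 ptr [48.84 48.54] gap [0.49 0.19]
[0.5547491  0.14958101 0.07189862] [-0.64479376 -7.31455995  6.13812724]
```

View pics/c7.png

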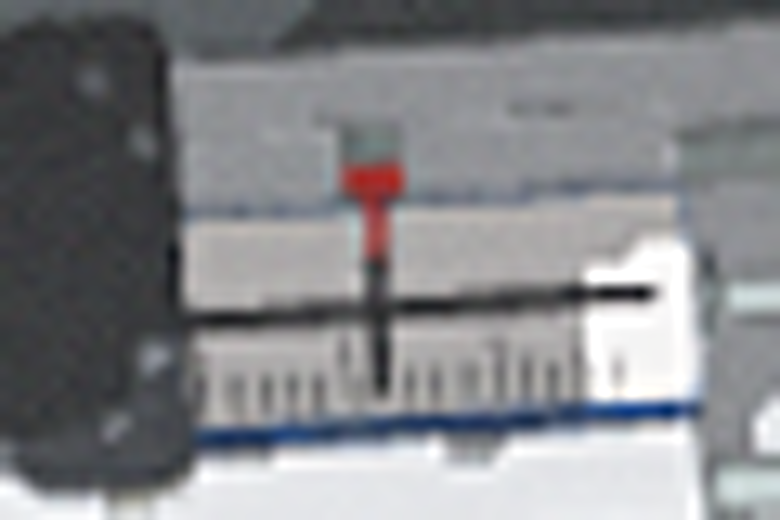

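The pointer and the mark are in line at u≈375. Nudge 0.3 mm, hold about 1.5 s, then ease back at 1 mm per row.

```bash
python3 -m inch '[[0,0.03,0,0],[0,0.03,0,0],[0,0.03,0,0],[0,0.03,0,0],[0,0.03,0,0],[0,0.03,0,0],[0,0.03,0,0],[0,0.03,0,0],[0,0.03,0,0],[0,0.03,0,0],[0,0.03,0,0],[0,0.03,0,0],[0,0.03,0,0]]'
python3 -c "
from h import *
p,d=shot('top','t8');gap(p);print(readout.get_state()['eef_pos'])"
python3 -m inch '[[0,-0.05,0,0],[0,-0.1,0,0],[0,-0.2,0,0],[0,-0.3,0,0],[0,-0.4,0,0],[0,-0.5,0,0],[0,-0.6,0,0],[0,-0.7,0,0],[0,-0.8,0,0],[0,-0.9,0,0],[0,-1,0,0],[0,-1.1,0,0],[0,-1.2,0,0],[0,-1.3,0,0],[0,-1.4,0,0],[0,-1.5,0,0],[0,-1.6,0,0],[0,-1.7,0,0],[0,-1.8,0,0],[0,-1.9,0,0]]'
python3 -m inch '[[0,-0.1,0,0],[0,-0.2,0,0],[0,-0.3,0,0],[0,-0.4,0,0],[0,-0.5,0,0],[0,-0.6,0,0],[0,-0.7,0,0],[0,-0.8,0,0],[0,-0.9,0,0],[0,-1,0,0],[0,-1.1,0,0],[0,-1.2,0,0],[0,-1.3,0,0],[0,-1.4,0,0],[0,-1.5,0,0],[0,-1.6,0,0],[0,-1.7,0,0],[0,-1.8,0,0],[0,-1.9,0,0],[0,-2,0,0]]'
python3 -m inch '[[0,-0.05,0,0],[0,-0.1,0,0],[0,-0.1,0,0],[0,-0.1,0,0]]'
```

```text
time_s: 11.15
eef_pos: [0.5547, 0.1499, 0.0719]
eef_rot: [0.065, -3.141, 0.004]
ft_force: [0.1, -6.7, 6.7]
grip_width: 0.0233
finger_force: 30.0
mark 48.45 ptr [48.95 48.51] gap [0.5  0.06]
[0.55473511 0.14980806 0.0718789 ]
time_s: 13.2
eef_pos: [0.5554, 0.1334, 0.0719]
eef_rot: [-0.068, 3.141, 0.0]
ft_force: [-0.5, -1.7, 5.4]
grip_width: 0.0233
finger_force: 30.0
time_s: 15.2
eef_pos: [0.5562, 0.1145, 0.0719]
eef_rot: [-0.069, 3.14, 0.002]
ft_force: [-0.4, 1.0, 4.9]
grip_width: 0.0235
finger_force: 30.0
time_s: 15.6
eef_pos: [0.5563, 0.1133, 0.0719]
eef_rot: [-0.069, 3.14, 0.002]
ft_force: [-0.5, 0.5, 4.8]
grip_width: 0.023
finger_force: 30.0
```

```bash
python3 -m inch '[[0,0,0,0],[0,0,0,0],[0,0,0,0],[0,0,0,0],[0,0,-1,0],[0,0,-4,0],[0,0,-8,0],[0,0,-12,0],[0,0,-12,0]]' 0.1
python3 -m inch '[[0,4,0,0],[0,8,0,0],[0,12,0,0],[0,16,0,0],[0,20,0,0],[0,24,0,0],[0,28,0,0],[0,28,0,0],[0,28,0,0]]'
python3 -c "
from h import *
p,d=shot('top','t9')
cv2.imwrite('pics/c9.png',cv2.resize(p[140:320,190:490,::-1],(800,480),interpolation=cv2.INTER_CUBIC))"
```

```text
time_s: 16.5
eef_pos: [0.5603, 0.1133, 0.1985]
eef_rot: [-0.067, 3.13, 0.003]
ft_force: [1.3, 0.1, 0.1]
grip_width: 0.0509
finger_force: 0.0
time_s: 17.4
eef_pos: [0.5429, 0.3934, 0.1913]
eef_rot: [0.073, -3.14, 0.0]
ft_force: [0.2, -0.4, -0.9]
grip_width: 0.0503
finger_force: 0.0
```

View pics/c9.png

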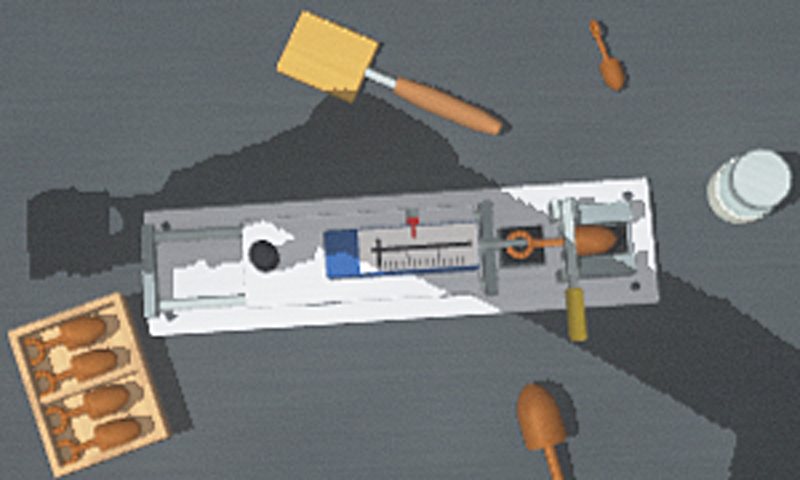

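The pointer is at zero (378,253), the lever is shut (576,312), the drop is in its cradle, and the things around the tester have not moved.

```bash
python3 -c "
from plant import job
print(job.sign_off())"
```

```text
the job is handed in; nothing more can be done
None
```

The drop was clamped, pulled to within about 0.5 mm of the red mark and held there for over a second, then eased back slowly until the pointer read zero; it is still clamped, nothing around the tester moved, and the job is handed in.

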